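# Snug the adjustable wrench on the gluing press nut and tighten it

### The arm

A 6-joint arm with a two-finger parallel gripper is mounted at the origin on the work surface. World frame = base frame: x ahead of the robot, y to its left, z up, the work surface at z = 0. Lengths are in mm, angles in rad, forces in N, time in s.
With the tool pointing down it reaches from about 275 to 1000 mm from the base axis. Payload 8.4 kg.
Tool frame: the origin (TCP) lies midway between the tips of the shut fingers; the grasp point (between the pads) lies 19 mm behind it; z points along the fingers, y is the line along which they close (so a half turn about z gives the same grasp; the last joint's range is limited). The gripper opens to 85 mm and grips with 20 to 120 N. Pads are 22 mm wide; open, the fingers measure 114 mm over their backs; the gripper's body (76 mm by 85 mm) begins 54 mm behind the grasp point. The pads swing forward as they close: fully open they stand 13 mm farther back than shut.
Start: joints at [-1.179, 0.353, 1.633, -0, 1.155, -0.002], TCP at [239.811, -577.164, 231.281] pointing down, gripper open.
Joint ranges: [-2.63, 2.63], [-0.92, 2.1], [0.06, 2.66], [-1.3, 4.44], [0, 2.69], [-3.02, 3.02]. Speed limits (rad/s): [2.22, 2.22, 2.79, 3.14, 3.14, 3.14].

### API

Orientations are given as [roll, pitch, yaw] about the fixed x, y, z axes, in that order (R = Rz(yaw) Ry(pitch) Rx(roll)).
In Python, from rig import r, imaging gives the robot as it stands. The module is installed in compiled form; this text tells all that it offers.
- The arm moves only by the tool arm_command, never from a script. Its argument "deltas" is a list of rows, each an object of numbers: "hand": the finger opening in mm, from 0 to 85.4; "tx", "ty", "tz": the shift along the tool's x, y, z in mm; "wx", "wy", "wz": the turn, a rotation vector about the tool's x, y, z in rad. A call has 1 to 8 rows; each row shifts and turns the commanded pose from where the row before left it, along the tool's axes as they then stand; what a row does not reach is not made up. A row lasts 1/8 s, in which the tool goes at most 62.5 mm and 10.7 degrees, less where a joint would pass 70% of its speed; a pose out of reach is approached as far as the arm can. A call with a gripper value outside its range is refused whole. The fingers move at their own pace and stop on an object; "squeeze" is the grip in N (left out, the last holds). Time passes only in rows, so rows that do not move let the fingers close. It gives the time, the measured TCP pose, the force, the opening and the grip force at its end, in the units of the state.
- r.sense(): the state, without advancing time (a new reading comes with each control period).
- imaging.grab_frame(name): name is "scene" or "top" or "wrist"; returns a dict with "image" (420x560x3 uint8, red, green, blue), "mtx" (3x3 intrinsics, pixels), "world_to_cam" (4x4, takes a point from world to camera coordinates). Camera axes: x right, y up, looking along -z (the intrinsics and any distortion apply to the point x, -y, -z); pixel columns grow to the right and rows downward; lengths in mm; the calibration is good to about 2 mm. The wrist camera is an equidistant fisheye: a pixel r from the principal point sees the ray r / f radians off the axis. A picture is of the moment at which its call begins. There is no depth.
- r.sign_off(): hands the job in; it is judged then, once.
The state is a dict: "clock": time; "qpos": joint angles; "qvel": joint speeds; "joint_efforts": joint torques, N m; "eef_pos": TCP position; "tcp_rot": TCP orientation; "contact_force": force on the tool from outside, world axes, zero at the start; "wrist_torque": the same for the moment, N m; "opening": opening from 0.0 (shut) to 1.0 (fully open); "grasp_force": force on a finger pad.
Only numpy, scipy, OpenCV 4.12 (cv2) and the standard library are available. Lean on these libraries where they do the work, as an engineer would, in place of code of your own. Each camera call takes 0.05 s, during which the arm holds its last target. There are 200 camera calls.

### The job

The adjustable wrench is already set over the big nut of the plywood gluing press, but its jaw is loose. First roll its worm until the jaw is fully closed on the nut and the worm stops; only then turn the wrench clockwise (seen from above) by its handle until the handle stands square to the long edge of the press that it points across, and let go.

Things in the scene. Friction and masses are not known exactly. Their poses are not given: they have to be found in the camera images.
- press: gluing press, two stacked plywood boards 240 (x) by 170 mm (y), 51 mm high, fixed to the table, a foam pad between them, with a dark hex nut (30 mm across flats) and the adjustable wrench on top. Origin: underside centre, the nut's vertical axis passes through it. x along its long edges, z up. The handle starts over the +x, -y corner and turns to point along -y.
- worm_top (a point): top middle of the worm, a black ribbed roller in the wrench head, diameter 24, 20 mm long, axis across the handle; 42 mm from the nut's axis, 10 mm above the head, 8 above the nut. x: from nut along the handle, y: worm's axis, z up. Upper board and wrench sink on the foam from 4 N, 2.5 N per mm, up to 6 mm. Press shut fingertips 3 mm down and drag along +x to close the jaw (-x opens); lift, repeat.
- worm (a joint): turn of the worm in rad, 0 to 3, growing as its top rolls towards the handle. Starts 0 to 0.9 and stays where it is left. The jaw moves 3 mm per rad: gap 9 mm at 0, closed on the nut at 3, where the worm stops and the fingertip merely slips. 12 mm of drag per rad, so 25 to 36 mm of drag in all, in two or three strokes.
- handle_grip (a point): where to take the wrench's flat steel handle: middle of its width and thickness, 165 mm from the nut's axis, 78 mm above the table; axes as worm_top (x outward along the handle, z up). Handle 24 mm wide, 14 mm thick, clear from 70 mm before to 28 mm beyond this point (then a round end 28 mm wide); 20 mm free below it over the press, 71 mm over the table.
- wrench (a joint): turn of the wrench, with the nut, about the nut's vertical axis in rad, growing clockwise seen from above; starts 0 to 0.15; at 0.8 the handle stands square to the press's long edge. Limits -0.2 and 1.4. It takes about 3 N at handle_grip and stays where it is left. Handle end 221 mm from the nut's axis.

How it is judged (in metres and radians):
On the way, in this order (a step that is already met when the one before it is completed fails the run):
1. the jaw is closed on the nut with the worm (gap under 1.5 mm) (value of joint worm above 2.5 rad), for 0.2 s.
2. the handle is turned square to the press's long edge (value of joint wrench between 0.6 and 1 rad), for 0.2 s.
At the end, for the whole second after the job is handed in: The jaw is closed on the nut (gap under 1.5 mm, worm above 2.5 rad), and the wrench, at rest, stands square to the press's long edge within 0.2 rad (wrench between 0.6 and 1.0 rad) (all of step 2 and value of joint worm above 2.5 rad and velocity of joint wrench between -0.05 and 0.05 rad/s); the robot touches nothing.
It fails at once if the wrench handle is swung more than 30 mm while the jaw is still loose on the nut (distance of handle_grip from where it was at the start of the episode above 0.03 m and value of joint worm below 2.5 rad).
It also fails if it takes over 48 s, if anything falls off the work surface, if the arm or the gripper's body presses on something with over 40 N, if the wrist force passes 120 N, or if a joint passes its speed limit or range.

## Working session

There is one attempt and no reset: what is moved stays moved. The work goes in short steps, Python scripts to look and compute and a tool call to move; the robot and the scene stay as the last step left them, time stands still between calls to the robot, and variables do not carry over. Pictures are saved under pics/ and viewed, at most 10 in all, crops included, and the job is handed in when it is done.

Besides the shell and the picture viewer there is one more tool, called after "Request:" by a JSON object that holds its "op" and its "data", one argument or row to a line. arm_command: Moves the arm, as the interface text tells. Its arguments: {"type":"object","properties":{"deltas":{"type":"array"},"squeeze":{"type":"number"}},"required":["deltas"]}

```bash
mkdir -p pics; python3 - <<'E'
from rig import r, imaging
import cv2, numpy as np
for n in ("scene","top"):
    f=imaging.grab_frame(n); cv2.imwrite(f"pics/{n}0.png",f["image"][:,:,::-1]); np.savez(f"{n}0.npz",**f)
    print(n,f["mtx"].tolist(),np.round(f["world_to_cam"],3).tolist(),f.keys())
print(r.sense())
E
```

```text
scene [[393.0711064778026, 0.0, 284.94190942576876], [0.0, 393.0711064778026, 213.5157315937369], [0.0, 0.0, 1.0]] [[0.058, 0.998, 0.006, -36.377], [-0.836, 0.045, 0.548, 446.348], [0.546, -0.037, 0.837, -1054.325], [0.0, 0.0, 0.0, 1.0]] dict_keys(['image', 'mtx', 'world_to_cam'])
top [[504.70668770562713, 0.0, 280.04929212828154], [0.0, 504.70668770562713, 206.6898623137142], [0.0, 0.0, 1.0]] [[0.019, -1.0, -0.024, 27.406], [0.99, 0.015, 0.143, -599.103], [-0.143, -0.026, 0.989, -824.109], [0.0, 0.0, 0.0, 1.0]] dict_keys(['image', 'mtx', 'world_to_cam'])
{'clock': 0.1, 'qpos': array([-1.17940252e+00,  3.53572307e-01,  1.63406038e+00, -3.07119059e-05,
        1.15520049e+00, -2.40647703e-03]), 'qvel': array([-0.00038063, -0.00023442, -0.00400107,  0.00189846,  0.00133722,
       -0.00153835]), 'joint_efforts': array([ 2.61143538e-05, -6.06356335e+01, -3.42817605e+01,  6.85057353e-05,
        3.91514550e-03,  3.40767849e-05]), 'eef_pos': array([ 239.63711404, -576.77096924,  230.64060202]), 'tcp_rot': array([-3.14035207e+00,  2.50968101e-05,  3.93812712e-01]), 'contact_force': array([ 0.2292904 , -0.70278095, -0.14595499]), 'wrist_torque': array([ 0.00056048, -0.00294068, -0.0328704 ]), 'grasp_force': 0.0, 'opening': 1.0044720328215615}
```

View pics/scene0.png

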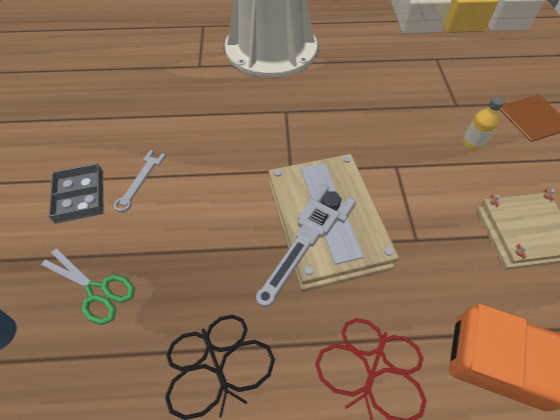

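View pics/top0.png

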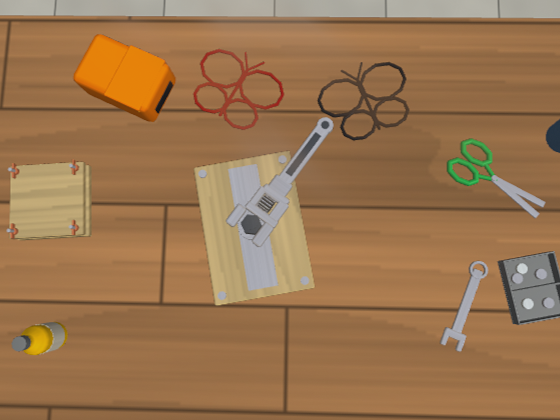

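The overhead picture shows the nut near (251,225), worm near (267,203) and handle end near (325,125). The scene view shows the nut at (331,200), worm (318,216) and handle end (265,296). I'll enlarge both.

```bash
python3 - <<'E'
import cv2, numpy as np
a=cv2.imread("pics/top0.png")[110:260,200:350]; b=cv2.imread("pics/scene0.png")[180:310,250:380]
a=cv2.resize(a,(400,400),interpolation=cv2.INTER_CUBIC); b=cv2.resize(b,(400,400),interpolation=cv2.INTER_CUBIC)
cv2.imwrite("pics/crop0.png",np.hstack([a,b]))
E
```

```text
(no output)
```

View pics/crop0.png

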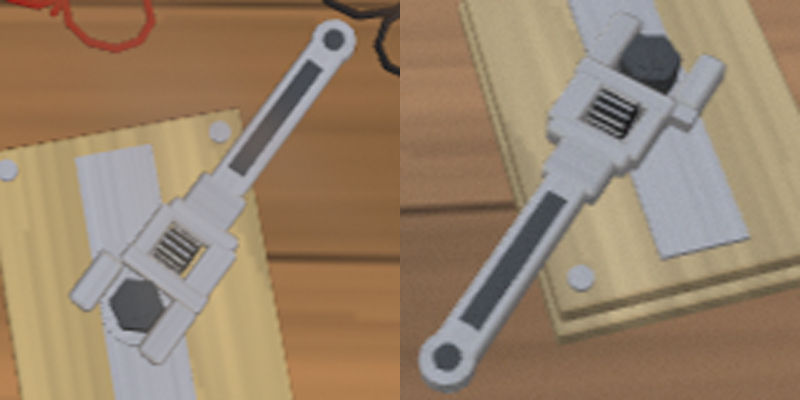

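The crops show four dark features: nut, ribbed worm, handle inlay and end hole. I'll mask these, then triangulate.

```bash
cat > h.py <<'E'
import cv2, numpy as np
def proj(f,P):
    p=f["world_to_cam"]@np.r_[P,1]; return (f["mtx"]@(np.array([p[0],-p[1],-p[2]])/-p[2]))[:2]
def ray(f,uv):
    d=np.linalg.inv(f["mtx"])@[*uv,1]; W=f["world_to_cam"]; R=W[:3,:3]
    return -R.T@W[:3,3], R.T@np.array([d[0],-d[1],-d[2]])
def plane(f,uv,z):
    o,d=ray(f,uv); return o+d*(z-o[2])/d[2]
def tri(f,u,g,v):
    o,d=ray(f,u);p,e=ray(g,v); s=np.linalg.lstsq(np.c_[d,-e],p-o,rcond=None)[0]
    a,b=o+d*s[0],p+e*s[1]; return (a+b)/2,np.linalg.norm(a-b)
def load(n): return dict(np.load(n))
E
python3 - <<'E'
from h import *
t,s=load("top0.npz"),load("scene0.npz")
for n,f,(x,y,w,h) in (("top",t,(200,110,150,150)),("scene",s,(250,180,130,130))):
    im=f["image"]; hsv=cv2.cvtColor(im,cv2.COLOR_RGB2HSV)
    m=((hsv[...,2]<105)&(hsv[...,1]<70)).astype(np.uint8)
    k=np.zeros_like(m);k[y:y+h,x:x+w]=m[y:y+h,x:x+w]
    k=cv2.morphologyEx(k,cv2.MORPH_CLOSE,np.ones((3,3)))
    cs,_=cv2.findContours(k,cv2.RETR_EXTERNAL,cv2.CHAIN_APPROX_NONE)
    for c in cs:
        if cv2.contourArea(c)>15:
            (cx,cy),wh,a=cv2.minAreaRect(c); print(n,round(cx,1),round(cy,1),np.round(wh,1),round(a,1),cv2.contourArea(c), np.round(cv2.boxPoints(cv2.minAreaRect(c)),1).tolist())
    # press: wood hue contour
    m=((hsv[...,0]>18)&(hsv[...,0]<30)&(hsv[...,1]>50)&(hsv[...,2]>120)).astype(np.uint8)
    m=cv2.morphologyEx(m,cv2.MORPH_CLOSE,np.ones((5,5)))
    cs=[c for c in cv2.findContours(m,cv2.RETR_EXTERNAL,cv2.CHAIN_APPROX_NONE)[0] if cv2.contourArea(c)>2000]
    for c in cs: print(n,"wood",cv2.approxPolyDP(cv2.convexHull(c),5,True)[:,0].tolist())
E
```

```text
top 251.0 224.5 [19.1 19.1] 45.0 267.0 [[237.5, 224.5], [251.0, 211.0], [264.5, 224.5], [251.0, 238.0]]
top 265.7 203.8 [12.5 12.2] 33.7 131.5 [[257.1000061035156, 205.39999389648438], [263.79998779296875, 195.1999969482422], [274.20001220703125, 202.1999969482422], [267.5, 212.3000030517578]]
top 302.8 153.9 [ 6.2 49.6] 36.6 259.5 [[285.6000061035156, 171.89999389648438], [315.1000061035156, 132.10000610351562], [320.1000061035156, 135.8000030517578], [290.6000061035156, 175.60000610351562]]
top 324.7 124.6 [6.3 6.7] 26.6 30.5 [[320.3999938964844, 126.19999694824219], [323.3999938964844, 120.19999694824219], [329.0, 123.0], [326.0, 129.0]]
top 341.0 118.5 [38.1 17.9] 47.5 68.5 [[321.5, 110.5], [334.70001220703125, 98.4000015258789], [360.5, 126.5], [347.29998779296875, 138.60000610351562]]
top wood [[90, 167], [90, 235], [15, 237], [10, 179], [17, 166]]
top wood [[288, 151], [314, 286], [217, 305], [194, 168]]
scene 265.0 295.5 [7. 8.] 90.0 42.5 [[261.0, 292.0], [269.0, 292.0], [269.0, 299.0], [261.0, 299.0]]
scene 286.6 264.1 [ 6.7 50.5] 34.6 283.5 [[269.5, 283.0], [298.20001220703125, 241.39999389648438], [303.70001220703125, 245.1999969482422], [275.0, 286.79998779296875]]
scene 318.9 216.7 [15.7 12.1] 26.6 154.0 [[309.20001220703125, 218.60000610351562], [314.6000061035156, 207.8000030517578], [328.6000061035156, 214.8000030517578], [323.20001220703125, 225.60000610351562]]
scene 331.4 199.2 [19.7 16.1] 26.6 254.5 [[319.0, 202.0], [326.20001220703125, 187.60000610351562], [343.79998779296875, 196.39999389648438], [336.6000061035156, 210.8000030517578]]
scene wood [[543, 193], [559, 208], [559, 260], [504, 268], [478, 207], [485, 199]]
scene wood [[350, 154], [398, 256], [392, 267], [301, 288], [269, 170]]
```

```bash
python3 - <<'E'
from h import *
t,s=load("top0.npz"),load("scene0.npz")
for n,u,v in (("nut",(251,224.5),(331.4,199.2)),("worm",(265.7,203.8),(318.9,216.7)),("inlay",(302.8,153.9),(286.6,264.1)),("hole",(324.7,124.6),(265,295.5))):
    P,e=tri(t,u,s,v); print(n,P.round(1),round(e,1))
for z in (85,90,98): print(z,"nut",plane(t,(251,224.5),z).round(1),"worm",plane(t,(265.7,203.8),z).round(1),plane(s,(318.9,216.7),z).round(1))
I,H=plane(t,(302.8,153.9),85),plane(t,(324.7,124.6),85);print("inlay,hole",I.round(1),H.round(1),plane(s,(286.6,264.1),85).round(1),plane(s,(265,295.5),85).round(1))
C=[plane(t,c,51) for c in ([288,151],[314,286],[217,305],[194,168])]
print(np.round(C,1).tolist(),np.mean(C,0).round(1)); 
for a,b in zip(C,C[1:]+C[:1]): d=b-a; print(np.linalg.norm(d).round(1),np.arctan2(d[1],d[0]).round(3))
d=H-I; print("handle dir",np.arctan2(d[1],d[0]))
E
```

```text
nut [562.8  83.7  82.1] 0.3
worm [597.4  59.4  81.7] 1.8
inlay [ 6.823e+02 -4.000e-01  8.200e+01] 1.4
hole [732.7 -35.9  84. ] 0.6
85 nut [562.5  83.3  85. ] worm [597.   60.1  85. ] [599.4  58.   85. ]
90 nut [562.   82.9  90. ] worm [596.2  59.8  90. ] [602.6  57.3  90. ]
98 nut [561.1  82.2  98. ] worm [595.   59.4  98. ] [607.7  56.1  98. ]
inlay,hole [6.816e+02 4.000e-01 8.500e+01] [732.4 -35.6  85. ] [683.7  -1.2  85. ] [733.1 -36.2  85. ]
[[695.1, 25.5, 51.0], [465.0, -21.6, 51.0], [430.8, 139.1, 51.0], [662.8, 187.6, 51.0]] [563.4  82.6  51. ]
234.8 -2.94
164.3 1.781
237.0 0.206
165.3 -1.374
handle dir -0.6168060664929641
```

Request:
{"op": "arm_command", "data": {
  "deltas": [
    {"hand": 0, "wz": -0.178},
    {"hand": 0, "wz": -0.178},
    {"hand": 0, "wz": -0.178},
    {"hand": 0, "wz": -0.178},
    {"hand": 0, "wz": -0.178},
    {"hand": 0, "wz": -0.178},
    {"hand": 0, "wz": -0.178},
    {"hand": 0, "wz": -0.178}
  ],
  "squeeze": 30
}}

```text
schema error: expected keys hand, tx, ty, tz, wx, wy, wz
```

Request:
{"op": "arm_command", "data": {
  "deltas": [
    {"wz": -0.178},
    {"wz": -0.178},
    {"wz": -0.178},
    {"wz": -0.178},
    {},
    {}
  ]
}}

```text
schema error: expected keys hand, tx, ty, tz, wx, wy, wz
```

Request:
{"op": "arm_command", "data": {
  "deltas": [
    {"hand": 0, "tx": 0, "ty": 0, "tz": 0, "wx": 0, "wy": 0, "wz": -0.178},
    {"hand": 0, "tx": 0, "ty": 0, "tz": 0, "wx": 0, "wy": 0, "wz": -0.178},
    {"hand": 0, "tx": 0, "ty": 0, "tz": 0, "wx": 0, "wy": 0, "wz": -0.178},
    {"hand": 0, "tx": 0, "ty": 0, "tz": 0, "wx": 0, "wy": 0, "wz": -0.178},
    {"hand": 0, "tx": 0, "ty": 0, "tz": 0, "wx": 0, "wy": 0, "wz": -0.178},
    {"hand": 0, "tx": 0, "ty": 0, "tz": 0, "wx": 0, "wy": 0, "wz": -0.178},
    {"hand": 0, "tx": 0, "ty": 0, "tz": 0, "wx": 0, "wy": 0, "wz": -0.178},
    {"hand": 0, "tx": 0, "ty": 0, "tz": 0, "wx": 0, "wy": 0, "wz": -0.178}
  ],
  "squeeze": 30
}}

```text
clock: 1.1
eef_pos: [239.7, -576.9, 230.8]
tcp_rot: [-3.141, -0.001, 1.824]
contact_force: [0.2, -0.1, -0.5]
opening: -0.0
grasp_force: 0.0
```

Request:
{"op": "arm_command", "data": {
  "deltas": [
    {"hand": 0, "tx": 0, "ty": 0, "tz": 0, "wx": 0, "wy": 0, "wz": -0.178},
    {"hand": 0, "tx": 0, "ty": 0, "tz": 0, "wx": 0, "wy": 0, "wz": -0.178},
    {"hand": 0, "tx": 0, "ty": 0, "tz": 0, "wx": 0, "wy": 0, "wz": -0.178},
    {"hand": 0, "tx": 0, "ty": 0, "tz": 0, "wx": 0, "wy": 0, "wz": -0.178},
    {"hand": 0, "tx": 0, "ty": 0, "tz": 0, "wx": 0, "wy": 0, "wz": 0},
    {"hand": 0, "tx": 0, "ty": 0, "tz": 0, "wx": 0, "wy": 0, "wz": 0}
  ]
}}

```text
clock: 1.85
eef_pos: [239.8, -577.0, 231.1]
tcp_rot: [3.141, -0.0, 2.526]
contact_force: [0.7, -1.0, 0.2]
opening: -0.001
grasp_force: 0.0
```

Request:
{"op": "arm_command", "data": {
  "deltas": [
    {"hand": 0, "tx": 5.25, "ty": 45.35, "tz": 6, "wx": 0, "wy": 0, "wz": 0},
    {"hand": 0, "tx": 5.25, "ty": 45.35, "tz": 6, "wx": 0, "wy": 0, "wz": 0},
    {"hand": 0, "tx": 5.25, "ty": 45.35, "tz": 6, "wx": 0, "wy": 0, "wz": 0},
    {"hand": 0, "tx": 5.25, "ty": 45.35, "tz": 6, "wx": 0, "wy": 0, "wz": 0},
    {"hand": 0, "tx": 5.25, "ty": 45.35, "tz": 6, "wx": 0, "wy": 0, "wz": 0},
    {"hand": 0, "tx": 5.25, "ty": 45.35, "tz": 6, "wx": 0, "wy": 0, "wz": 0},
    {"hand": 0, "tx": 5.25, "ty": 45.35, "tz": 6, "wx": 0, "wy": 0, "wz": 0},
    {"hand": 0, "tx": 5.25, "ty": 45.35, "tz": 6, "wx": 0, "wy": 0, "wz": 0}
  ]
}}

```text
clock: 2.85
eef_pos: [414.4, -254.8, 183.3]
tcp_rot: [3.142, 0.001, 2.526]
contact_force: [-0.3, -0.4, 0.0]
opening: -0.001
grasp_force: 0.0
```

Request:
{"op": "arm_command", "data": {
  "deltas": [
    {"hand": 0, "tx": 5.25, "ty": 45.35, "tz": 6, "wx": 0, "wy": 0, "wz": 0},
    {"hand": 0, "tx": 5.25, "ty": 45.35, "tz": 6, "wx": 0, "wy": 0, "wz": 0},
    {"hand": 0, "tx": 5.25, "ty": 45.35, "tz": 6, "wx": 0, "wy": 0, "wz": 0},
    {"hand": 0, "tx": 5.25, "ty": 45.35, "tz": 6, "wx": 0, "wy": 0, "wz": 0},
    {"hand": 0, "tx": 5.25, "ty": 45.35, "tz": 6, "wx": 0, "wy": 0, "wz": 0},
    {"hand": 0, "tx": 5.25, "ty": 45.35, "tz": 6, "wx": 0, "wy": 0, "wz": 0},
    {"hand": 0, "tx": 5.25, "ty": 45.35, "tz": 6, "wx": 0, "wy": 0, "wz": 0},
    {"hand": 0, "tx": 5.25, "ty": 45.35, "tz": 6, "wx": 0, "wy": 0, "wz": 0}
  ]
}}

```text
clock: 3.85
eef_pos: [588.5, 66.5, 135.1]
tcp_rot: [3.141, 0.0, 2.527]
contact_force: [0.4, -0.8, 0.1]
opening: -0.001
grasp_force: 0.0
```

Request:
{"op": "arm_command", "data": {
  "deltas": [
    {"hand": 0, "tx": 0, "ty": 0, "tz": 10, "wx": 0, "wy": 0, "wz": 0},
    {"hand": 0, "tx": 0, "ty": 0, "tz": 10, "wx": 0, "wy": 0, "wz": 0},
    {"hand": 0, "tx": 0, "ty": 0, "tz": 5, "wx": 0, "wy": 0, "wz": 0},
    {"hand": 0, "tx": 0, "ty": 0, "tz": 0, "wx": 0, "wy": 0, "wz": 0}
  ]
}}

```text
clock: 4.35
eef_pos: [587.2, 64.1, 109.9]
tcp_rot: [-3.141, -0.001, 2.528]
contact_force: [-0.1, -0.8, -0.2]
opening: -0.002
grasp_force: 0.0
```

Request:
{"op": "arm_command", "data": {
  "deltas": [
    {"hand": 0, "tx": -3, "ty": 1.5, "tz": 8, "wx": 0, "wy": 0, "wz": 0},
    {"hand": 0, "tx": 0, "ty": 0, "tz": 4, "wx": 0, "wy": 0, "wz": 0},
    {"hand": 0, "tx": 0, "ty": 0, "tz": 2, "wx": 0, "wy": 0, "wz": 0},
    {"hand": 0, "tx": 0, "ty": 0, "tz": 0, "wx": 0, "wy": 0, "wz": 0}
  ]
}}

```text
clock: 4.85
eef_pos: [591.0, 64.6, 96.2]
tcp_rot: [-3.141, -0.0, 2.53]
contact_force: [-0.9, 0.6, 0.4]
opening: 0.003
grasp_force: 0.0
```

```bash
python3 - <<'E'
from rig import imaging,r
import cv2, numpy as np
f=imaging.grab_frame("scene"); cv2.imwrite("pics/s1.png",cv2.resize(f["image"][150:310,230:440,::-1],None,fx=3,fy=3,interpolation=cv2.INTER_CUBIC))
print(r.sense()["contact_force"])
E
```

```text
[-0.20441915  0.43767288 -0.19657979]
```

View pics/s1.png

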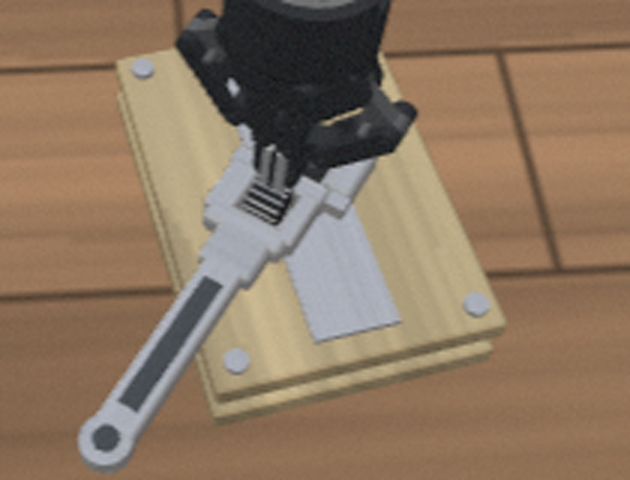

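The fingertips are just above the worm on its nut side (tip about (275,180) in the crop), aligned with the handle. I'll move down until contact.

Request:
{"op": "arm_command", "data": {
  "deltas": [
    {"hand": 0, "tx": 0, "ty": 0, "tz": 2, "wx": 0, "wy": 0, "wz": 0},
    {"hand": 0, "tx": 0, "ty": 0, "tz": 1, "wx": 0, "wy": 0, "wz": 0},
    {"hand": 0, "tx": 0, "ty": 0, "tz": 0, "wx": 0, "wy": 0, "wz": 0}
  ]
}}

```text
clock: 5.28
eef_pos: [591.4, 64.7, 94.0]
tcp_rot: [3.141, 0.0, 2.53]
contact_force: [-3.1, -0.4, 8.5]
opening: -0.0
grasp_force: 4.2
```

Request:
{"op": "arm_command", "data": {
  "deltas": [
    {"hand": 0, "tx": 0, "ty": 0, "tz": 1.5, "wx": 0, "wy": 0, "wz": 0},
    {"hand": 0, "tx": 0, "ty": 0, "tz": 0, "wx": 0, "wy": 0, "wz": 0}
  ]
}}

```text
clock: 5.52
eef_pos: [591.4, 64.7, 92.8]
tcp_rot: [3.141, 0.001, 2.53]
contact_force: [-3.3, -0.4, 10.4]
opening: -0.0
grasp_force: 5.6
```

Request:
{"op": "arm_command", "data": {
  "deltas": [
    {"hand": 0, "tx": 0, "ty": 0, "tz": 1.5, "wx": 0, "wy": 0, "wz": 0},
    {"hand": 0, "tx": 0, "ty": 0, "tz": 0, "wx": 0, "wy": 0, "wz": 0}
  ]
}}

```text
clock: 5.78
eef_pos: [591.5, 64.7, 91.6]
tcp_rot: [3.141, 0.001, 2.53]
contact_force: [-4.4, -0.2, 14.8]
opening: 0.002
grasp_force: 7.0
```

Request:
{"op": "arm_command", "data": {
  "deltas": [
    {"hand": 0, "tx": -2, "ty": 0, "tz": 0, "wx": 0, "wy": 0, "wz": 0},
    {"hand": 0, "tx": -2, "ty": 0, "tz": 0, "wx": 0, "wy": 0, "wz": 0},
    {"hand": 0, "tx": -2, "ty": 0, "tz": 0, "wx": 0, "wy": 0, "wz": 0},
    {"hand": 0, "tx": -2, "ty": 0, "tz": 0, "wx": 0, "wy": 0, "wz": 0}
  ]
}}

```text
clock: 6.28
eef_pos: [598.4, 59.8, 91.8]
tcp_rot: [3.141, 0.001, 2.53]
contact_force: [-3.7, -2.5, 13.5]
opening: -0.001
grasp_force: 7.0
```

Request:
{"op": "arm_command", "data": {
  "deltas": [
    {"hand": 0, "tx": -2, "ty": 0, "tz": 0, "wx": 0, "wy": 0, "wz": 0},
    {"hand": 0, "tx": -2, "ty": 0, "tz": 0, "wx": 0, "wy": 0, "wz": 0},
    {"hand": 0, "tx": -2, "ty": 0, "tz": 0, "wx": 0, "wy": 0, "wz": 0},
    {"hand": 0, "tx": -2, "ty": 0, "tz": 0, "wx": 0, "wy": 0, "wz": 0}
  ]
}}

```text
clock: 6.78
eef_pos: [605.0, 55.2, 91.9]
tcp_rot: [3.141, 0.002, 2.53]
contact_force: [-2.8, -2.5, 13.3]
opening: -0.002
grasp_force: 6.8
```

Request:
{"op": "arm_command", "data": {
  "deltas": [
    {"hand": 0, "tx": -2, "ty": 0, "tz": 0, "wx": 0, "wy": 0, "wz": 0},
    {"hand": 0, "tx": 0, "ty": 0, "tz": 0, "wx": 0, "wy": 0, "wz": 0},
    {"hand": 0, "tx": 0, "ty": 0, "tz": -8, "wx": 0, "wy": 0, "wz": 0},
    {"hand": 0, "tx": 0, "ty": 0, "tz": 0, "wx": 0, "wy": 0, "wz": 0}
  ]
}}

```text
clock: 7.28
eef_pos: [606.2, 54.3, 98.8]
tcp_rot: [3.141, 0.001, 2.53]
contact_force: [1.1, -0.5, 0.9]
opening: -0.004
grasp_force: 0.0
```

```bash
python3 - <<'E'
from rig import imaging,r
import cv2, numpy as np
f=imaging.grab_frame("scene"); a=f["image"][170:250,270:380,::-1]
b=cv2.imread("pics/scene0.png")[170:250,270:380]
cv2.imwrite("pics/s2.png",cv2.resize(np.hstack([b,a]),None,fx=3.6,fy=3.6,interpolation=cv2.INTER_CUBIC))
s=r.sense();print(s["contact_force"],s["eef_pos"])
E
```

```text
[0.38084895 0.36532431 0.50974399] [605.76148242  54.34042174  98.29999391]
```

View pics/s2.png

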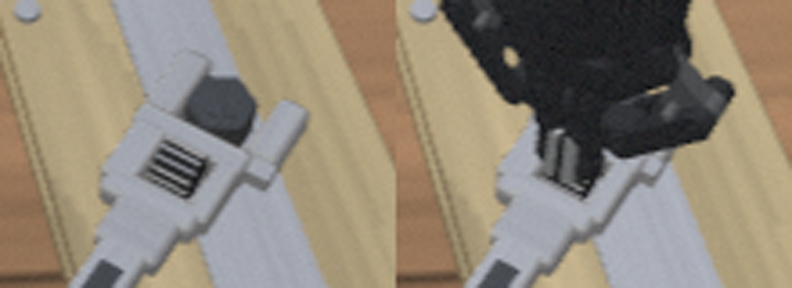

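The left half is before, the right after. The wrench head hasn't moved, and the jaw on the right (about (650,165)) has come closer to the nut. On to stroke two.

Request:
{"op": "arm_command", "data": {
  "deltas": [
    {"hand": 0, "tx": 9, "ty": 0, "tz": -3, "wx": 0, "wy": 0, "wz": 0},
    {"hand": 0, "tx": 10, "ty": 0, "tz": 0, "wx": 0, "wy": 0, "wz": 0},
    {"hand": 0, "tx": 0, "ty": 0, "tz": 4, "wx": 0, "wy": 0, "wz": 0},
    {"hand": 0, "tx": 0, "ty": 0, "tz": 4, "wx": 0, "wy": 0, "wz": 0},
    {"hand": 0, "tx": 0, "ty": 0, "tz": 3, "wx": 0, "wy": 0, "wz": 0},
    {"hand": 0, "tx": 0, "ty": 0, "tz": 0, "wx": 0, "wy": 0, "wz": 0}
  ]
}}

```text
clock: 8.07
eef_pos: [590.3, 65.4, 90.9]
tcp_rot: [3.141, -0.001, 2.53]
contact_force: [-5.6, 0.6, 15.4]
opening: -0.003
grasp_force: 7.7
```

Request:
{"op": "arm_command", "data": {
  "deltas": [
    {"hand": 0, "tx": -2, "ty": 0, "tz": 0, "wx": 0, "wy": 0, "wz": 0},
    {"hand": 0, "tx": -2, "ty": 0, "tz": 0, "wx": 0, "wy": 0, "wz": 0},
    {"hand": 0, "tx": -2, "ty": 0, "tz": 0, "wx": 0, "wy": 0, "wz": 0},
    {"hand": 0, "tx": -2, "ty": 0, "tz": 0, "wx": 0, "wy": 0, "wz": 0}
  ]
}}

```text
clock: 8.57
eef_pos: [596.3, 61.1, 91.1]
tcp_rot: [3.141, -0.002, 2.529]
contact_force: [-7.7, 4.3, 15.9]
opening: -0.001
grasp_force: 7.8
```

Request:
{"op": "arm_command", "data": {
  "deltas": [
    {"hand": 0, "tx": -2, "ty": 0, "tz": 0, "wx": 0, "wy": 0, "wz": 0},
    {"hand": 0, "tx": -2, "ty": 0, "tz": 0, "wx": 0, "wy": 0, "wz": 0},
    {"hand": 0, "tx": -2, "ty": 0, "tz": 0, "wx": 0, "wy": 0, "wz": 0},
    {"hand": 0, "tx": -2, "ty": 0, "tz": 0, "wx": 0, "wy": 0, "wz": 0},
    {"hand": 0, "tx": -2, "ty": 0, "tz": 0, "wx": 0, "wy": 0, "wz": 0}
  ]
}}

```text
clock: 9.2
eef_pos: [604.8, 55.6, 91.2]
tcp_rot: [3.141, -0.001, 2.529]
contact_force: [-4.9, 3.5, 15.1]
opening: -0.001
grasp_force: 7.4
```

Request:
{"op": "arm_command", "data": {
  "deltas": [
    {"hand": 0, "tx": 0, "ty": 0, "tz": -10, "wx": 0, "wy": 0, "wz": 0},
    {"hand": 0, "tx": 0, "ty": 0, "tz": 0, "wx": 0, "wy": 0, "wz": 0}
  ]
}}

```text
clock: 9.45
eef_pos: [605.6, 54.7, 100.7]
tcp_rot: [3.141, 0.001, 2.53]
contact_force: [0.9, 0.1, 0.3]
opening: -0.0
grasp_force: 0.0
```

The drag force rose to about 8 N, so the worm has probably stopped. A third stroke should confirm it.

Request:
{"op": "arm_command", "data": {
  "deltas": [
    {"hand": 0, "tx": 9, "ty": 0, "tz": 0, "wx": 0, "wy": 0, "wz": 0},
    {"hand": 0, "tx": 9, "ty": 0, "tz": 0, "wx": 0, "wy": 0, "wz": 0},
    {"hand": 0, "tx": 0, "ty": 0, "tz": 4, "wx": 0, "wy": 0, "wz": 0},
    {"hand": 0, "tx": 0, "ty": 0, "tz": 4, "wx": 0, "wy": 0, "wz": 0},
    {"hand": 0, "tx": 0, "ty": 0, "tz": 2, "wx": 0, "wy": 0, "wz": 0},
    {"hand": 0, "tx": 0, "ty": 0, "tz": 0, "wx": 0, "wy": 0, "wz": 0}
  ]
}}

```text
clock: 10.2
eef_pos: [589.8, 65.5, 90.9]
tcp_rot: [-3.141, -0.001, 2.53]
contact_force: [-6.9, 0.7, 14.9]
opening: 0.001
grasp_force: 7.8
```

Request:
{"op": "arm_command", "data": {
  "deltas": [
    {"hand": 0, "tx": -2, "ty": 0, "tz": 0, "wx": 0, "wy": 0, "wz": 0},
    {"hand": 0, "tx": -2, "ty": 0, "tz": 0, "wx": 0, "wy": 0, "wz": 0},
    {"hand": 0, "tx": -2, "ty": 0, "tz": 0, "wx": 0, "wy": 0, "wz": 0},
    {"hand": 0, "tx": -2, "ty": 0, "tz": 0, "wx": 0, "wy": 0, "wz": 0}
  ]
}}

```text
clock: 10.7
eef_pos: [596.4, 61.3, 91.2]
tcp_rot: [3.141, -0.001, 2.53]
contact_force: [-6.5, 4.7, 15.0]
opening: 0.001
grasp_force: 7.6
```

Request:
{"op": "arm_command", "data": {
  "deltas": [
    {"hand": 0, "tx": -2, "ty": 0, "tz": 0, "wx": 0, "wy": 0, "wz": 0},
    {"hand": 0, "tx": -2, "ty": 0, "tz": 0, "wx": 0, "wy": 0, "wz": 0},
    {"hand": 0, "tx": -2, "ty": 0, "tz": 0, "wx": 0, "wy": 0, "wz": 0},
    {"hand": 0, "tx": -2, "ty": 0, "tz": 0, "wx": 0, "wy": 0, "wz": 0}
  ]
}}

```text
clock: 11.2
eef_pos: [603.2, 56.7, 91.3]
tcp_rot: [3.141, -0.001, 2.529]
contact_force: [-7.8, 4.3, 14.9]
opening: 0.002
grasp_force: 7.5
```

Request:
{"op": "arm_command", "data": {
  "deltas": [
    {"hand": 0, "tx": 0, "ty": 0, "tz": -20, "wx": 0, "wy": 0, "wz": 0},
    {"hand": 85, "tx": -30, "ty": 0, "tz": -25, "wx": 0, "wy": 0, "wz": 0},
    {"hand": 85, "tx": -40, "ty": 0, "tz": 0, "wx": 0, "wy": 0, "wz": 0},
    {"hand": 85, "tx": -40, "ty": 0, "tz": 0, "wx": 0, "wy": 0, "wz": 0},
    {"hand": 85, "tx": 0, "ty": 0, "tz": 0, "wx": 0, "wy": 0, "wz": 0},
    {"hand": 85, "tx": 0, "ty": 0, "tz": 0, "wx": 0, "wy": 0, "wz": 0}
  ]
}}

```text
clock: 11.95
eef_pos: [692.7, -7.2, 134.5]
tcp_rot: [-3.141, -0.001, 2.529]
contact_force: [-0.6, 0.1, 0.2]
opening: 0.994
grasp_force: 0.0
```

```bash
python3 - <<'E'
from rig import imaging,r
import cv2, numpy as np
f=imaging.grab_frame("scene");np.savez("scene3.npz",**f); a=f["image"][170:310,250:390,::-1]
b=cv2.imread("pics/scene0.png")[170:310,250:390]
cv2.imwrite("pics/s3.png",cv2.resize(np.hstack([b,a]),None,fx=2.8,fy=2.8,interpolation=cv2.INTER_CUBIC))
s=r.sense();print(s["contact_force"],s["eef_pos"],s["qpos"])
E
```

```text
[-0.32589163  0.17909786  1.07820951] [692.43603657  -6.81389408 134.64858195] [-1.20823708e-02  5.49430066e-01  1.55333492e+00  1.78173604e-04
  1.04032892e+00 -9.71310055e-01]
```

View pics/s3.png

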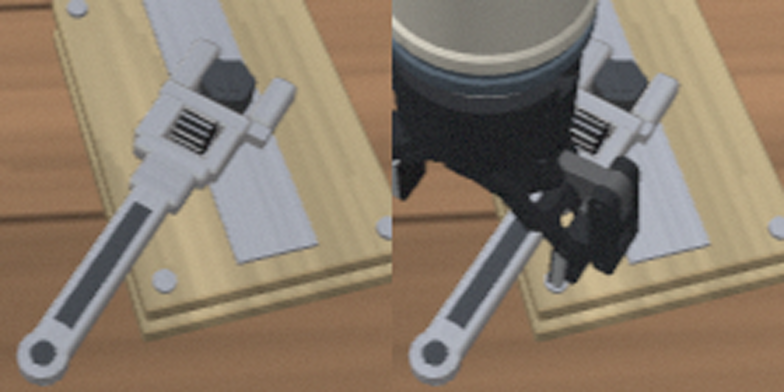

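The jaw is now against the nut (about (645,100) on the right), the third stroke only slipped, and the handle hasn't moved. Next I'll move down around the handle and grip it.

Request:
{"op": "arm_command", "data": {
  "deltas": [
    {"hand": 85, "tx": -7, "ty": -1, "tz": 15, "wx": 0, "wy": 0, "wz": 0},
    {"hand": 85, "tx": 0, "ty": 0, "tz": 20, "wx": 0, "wy": 0, "wz": 0},
    {"hand": 85, "tx": 0, "ty": 0, "tz": 20, "wx": 0, "wy": 0, "wz": 0},
    {"hand": 85, "tx": 0, "ty": 0, "tz": 15, "wx": 0, "wy": 0, "wz": 0},
    {"hand": 85, "tx": 0, "ty": 0, "tz": 3, "wx": 0, "wy": 0, "wz": 0},
    {"hand": 85, "tx": 0, "ty": 0, "tz": 0, "wx": 0, "wy": 0, "wz": 0}
  ]
}}

```text
clock: 12.75
eef_pos: [698.7, -12.0, 62.2]
tcp_rot: [-3.142, -0.0, 2.53]
contact_force: [-0.2, 0.3, 1.3]
opening: 0.997
grasp_force: 0.0
```

Request:
{"op": "arm_command", "data": {
  "deltas": [
    {"hand": 40, "tx": 0, "ty": 0, "tz": 0, "wx": 0, "wy": 0, "wz": 0},
    {"hand": 40, "tx": 0, "ty": 0, "tz": 0, "wx": 0, "wy": 0, "wz": 0},
    {"hand": 18, "tx": 0, "ty": 0, "tz": 0, "wx": 0, "wy": 0, "wz": 0},
    {"hand": 18, "tx": 0, "ty": 0, "tz": 0, "wx": 0, "wy": 0, "wz": 0},
    {"hand": 18, "tx": 0, "ty": 0, "tz": 0, "wx": 0, "wy": 0, "wz": 0},
    {"hand": 18, "tx": 0, "ty": 0, "tz": 0, "wx": 0, "wy": 0, "wz": 0}
  ],
  "squeeze": 30
}}

```text
clock: 13.5
eef_pos: [698.8, -12.0, 62.6]
tcp_rot: [3.141, 0.0, 2.53]
contact_force: [-1.2, 0.6, 3.9]
opening: 0.275
grasp_force: 34.7
```

Gripped at about 23.5 mm. I'll turn along the arc: 15 rows of 0.05 rad.

Request:
{"op": "arm_command", "data": {
  "deltas": [
    {"hand": 18, "tx": 0.2, "ty": -8.3, "tz": 0, "wx": 0, "wy": 0, "wz": 0.05},
    {"hand": 18, "tx": 0.2, "ty": -8.3, "tz": 0, "wx": 0, "wy": 0, "wz": 0.05},
    {"hand": 18, "tx": 0.2, "ty": -8.3, "tz": 0, "wx": 0, "wy": 0, "wz": 0.05},
    {"hand": 18, "tx": 0.2, "ty": -8.3, "tz": 0, "wx": 0, "wy": 0, "wz": 0.05}
  ]
}}

```text
clock: 14.0
eef_pos: [677.3, -36.7, 62.7]
tcp_rot: [3.14, 0.0, 2.328]
contact_force: [0.6, 4.4, 4.0]
opening: 0.271
grasp_force: 34.7
```

Request:
{"op": "arm_command", "data": {
  "deltas": [
    {"hand": 18, "tx": 0.2, "ty": -8.3, "tz": 0, "wx": 0, "wy": 0, "wz": 0.05},
    {"hand": 18, "tx": 0.2, "ty": -8.3, "tz": 0, "wx": 0, "wy": 0, "wz": 0.05},
    {"hand": 18, "tx": 0.2, "ty": -8.3, "tz": 0, "wx": 0, "wy": 0, "wz": 0.05},
    {"hand": 18, "tx": 0.2, "ty": -8.3, "tz": 0, "wx": 0, "wy": 0, "wz": 0.05},
    {"hand": 18, "tx": 0.2, "ty": -8.3, "tz": 0, "wx": 0, "wy": 0, "wz": 0.05},
    {"hand": 18, "tx": 0.2, "ty": -8.3, "tz": 0, "wx": 0, "wy": 0, "wz": 0.05}
  ]
}}

```text
clock: 14.75
eef_pos: [636.6, -64.8, 62.6]
tcp_rot: [3.14, -0.001, 2.028]
contact_force: [0.3, 6.1, 4.2]
opening: 0.276
grasp_force: 34.7
```

Request:
{"op": "arm_command", "data": {
  "deltas": [
    {"hand": 18, "tx": 0.2, "ty": -8.3, "tz": 0, "wx": 0, "wy": 0, "wz": 0.05},
    {"hand": 18, "tx": 0.2, "ty": -8.3, "tz": 0, "wx": 0, "wy": 0, "wz": 0.05},
    {"hand": 18, "tx": 0.2, "ty": -8.3, "tz": 0, "wx": 0, "wy": 0, "wz": 0.05},
    {"hand": 18, "tx": 0.2, "ty": -8.3, "tz": 0, "wx": 0, "wy": 0, "wz": 0.05},
    {"hand": 18, "tx": 0.2, "ty": -8.3, "tz": 0, "wx": 0, "wy": 0, "wz": 0.05},
    {"hand": 18, "tx": 0, "ty": 0, "tz": 0, "wx": 0, "wy": 0, "wz": 0},
    {"hand": 18, "tx": 0, "ty": 0, "tz": 0, "wx": 0, "wy": 0, "wz": 0},
    {"hand": 18, "tx": 0, "ty": 0, "tz": 0, "wx": 0, "wy": 0, "wz": 0}
  ]
}}

```text
clock: 15.75
eef_pos: [596.9, -78.3, 62.4]
tcp_rot: [-3.141, -0.002, 1.779]
contact_force: [-2.1, 6.2, 4.3]
opening: 0.272
grasp_force: 34.8
```

Request:
{"op": "arm_command", "data": {
  "deltas": [
    {"hand": 40, "tx": 0, "ty": 0, "tz": 0, "wx": 0, "wy": 0, "wz": 0},
    {"hand": 85, "tx": 0, "ty": 0, "tz": 0, "wx": 0, "wy": 0, "wz": 0},
    {"hand": 85, "tx": 0, "ty": 0, "tz": 0, "wx": 0, "wy": 0, "wz": 0},
    {"hand": 85, "tx": 0, "ty": 0, "tz": 0, "wx": 0, "wy": 0, "wz": 0},
    {"hand": 85, "tx": 0, "ty": 0, "tz": 0, "wx": 0, "wy": 0, "wz": 0}
  ]
}}

```text
clock: 16.38
eef_pos: [597.2, -79.3, 62.2]
tcp_rot: [-3.142, -0.0, 1.78]
contact_force: [0.4, -0.6, 0.1]
opening: 0.991
grasp_force: 0.0
```

Request:
{"op": "arm_command", "data": {
  "deltas": [
    {"hand": 85, "tx": 0, "ty": 0, "tz": -15, "wx": 0, "wy": 0, "wz": 0},
    {"hand": 85, "tx": 0, "ty": 0, "tz": -30, "wx": 0, "wy": 0, "wz": 0},
    {"hand": 85, "tx": 0, "ty": 0, "tz": -40, "wx": 0, "wy": 0, "wz": 0},
    {"hand": 85, "tx": -50, "ty": 0, "tz": -20, "wx": 0, "wy": 0, "wz": 0},
    {"hand": 85, "tx": -60, "ty": 0, "tz": 0, "wx": 0, "wy": 0, "wz": 0},
    {"hand": 85, "tx": -60, "ty": 0, "tz": 0, "wx": 0, "wy": 0, "wz": 0},
    {"hand": 85, "tx": -30, "ty": 0, "tz": 0, "wx": 0, "wy": 0, "wz": 0},
    {"hand": 85, "tx": 0, "ty": 0, "tz": 0, "wx": 0, "wy": 0, "wz": 0}
  ]
}}

```text
clock: 17.38
eef_pos: [638.8, -277.2, 168.2]
tcp_rot: [3.141, 0.001, 1.777]
contact_force: [-0.3, 0.3, 0.1]
opening: 0.998
grasp_force: 0.0
```

```bash
python3 - <<'E'
from rig import imaging,r
import cv2, numpy as np
a=imaging.grab_frame("scene")["image"][150:310,230:400,::-1]; b=imaging.grab_frame("top")["image"][130:320,190:390,::-1]
cv2.imwrite("pics/end.png",np.hstack([cv2.resize(x,(400,376),interpolation=cv2.INTER_CUBIC) for x in (a,b)]))
s=r.sense();print(s["contact_force"],s["eef_pos"],s["clock"])
E
```

```text
[-0.54716487  0.41397317 -0.17294453] [ 638.41724803 -274.54746716  167.79564592] 17.475
```

View pics/end.png

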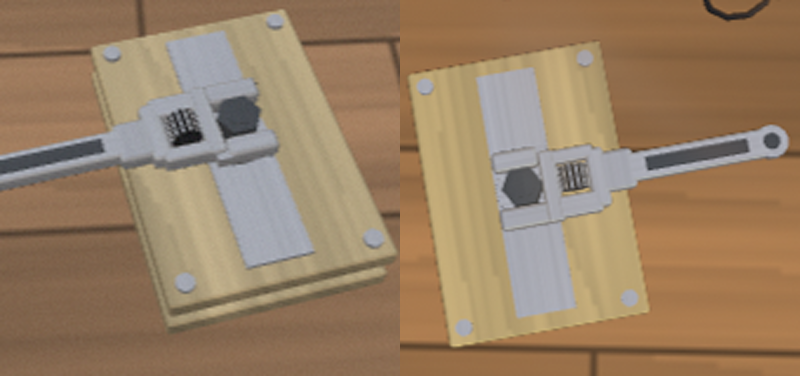

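The jaws touch both flats of the nut (522,187 on the right). The handle is square to the long edge, with its end at (772,140), and the arm is clear.

```bash
python3 -c "
from rig import r
print(r.sign_off())"
```

```text
the job is handed in; nothing more can be done
None
```

I closed the jaw on the nut with three worm strokes, turned the wrench until the handle stood square to the press's long edge, let go and handed the job in at about 17.5 s; the final pictures agree, but no verdict came back.

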